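Set the reorder tags on the fastener racks

ROBOT

A 7-joint arm with a two-finger parallel gripper is mounted at the origin on the work surface. World frame = base frame: x ahead of the robot, y to its left, z up, the work surface at z = 0. Lengths are in m, angles in rad, forces in N, time in s.
With the tool pointing down it reaches from about 0.425 to 0.875 m from the base axis. Payload 8.4 kg.
Tool frame: the origin (TCP) lies on the front face of the gripper's body, between the roots of the fingers; the fingertips stand 73 mm ahead of it and the grasp point (between the pads) lies 54 mm ahead of it (robot.tcp_to_tips is the distance from the TCP to the fingertips, in m); z points along the fingers, y is the direction in which the jaws open and shut (so a half turn about z gives the same grasp; the last joint's range is limited). The gripper opens to 85 mm and grips with 20 to 120 N. Pads are 22 mm wide; open, the fingers measure 114 mm over their backs; the gripper's body (76 mm by 85 mm) begins 54 mm behind the grasp point. The pads swing forward as they close: fully open they stand 13 mm farther back than shut.
Start: joints at [-1.233, 0.333, 0.04, 1.465, -0.013, 1.343, -0.059], TCP at [0.275, 0.589, 0.304] pointing down, gripper open.
Joint ranges: [-2.58, 2.58], [-0.38, 2.09], [-1.3, 1.39], [0.25, 2.4], [-1.5, 4.64], [0.08, 2.09], [-2.65, 2.65]. Speed limits (rad/s): [2.22, 2.22, 2.79, 2.79, 3.14, 3.14, 3.14].

INTERFACE

Orientations are given as a unit quaternion [x, y, z, w].
In Python, from station import robot gives the robot as it stands. The module is installed in compiled form; this text tells all that it offers. Calls block until the motion is done:
- robot.reach(position, orientation): joint-space move of the TCP to a pose.
- robot.servo_line(position, rotation=None, vel=0.15): straight line of the TCP; rotation=None keeps the orientation; vel is the mean speed in m/s.
- robot.movej(angles): joint-space move.
- robot.grip(opening): finger opening in m; the grip force is fixed at half the most; returns when the fingers have stopped.
- robot.wait(seconds).
- robot.solve_ik(position, orientation): joint angles nearest the present ones, or None.
- robot.get_image(name): name is "side" or "top"; returns the picture (420x560x3 uint8, blue, green, red); there is no depth.
- robot.camera_params(name): a dict with "camera_matrix" (3x3 intrinsics, pixels), "R" (3x3) and "t" (3): a world point X has camera coordinates R X + t. Camera axes: x right, y down, z forward; pixel columns grow to the right and rows downward; lengths in m; the calibration is good to about 2 mm. A picture is of the moment at which its call begins. camera_params takes no time and is no camera call.
A pose or a line that the arm cannot do raises robot.PlanningError and nothing moves.
- robot.hand_in(): hands the job in, once; it reports no verdict.
Trained networks look in the newest picture that a camera, given by its name, has taken for a name from the list of things; names that differ only in an ending like _2 or _b are one class to them, and where a whole thing is asked for, a point or a joint stands for the part that bears it (a point fixed in the world has none). Each returns a list of dicts, best first, with "p" (0 to 1); they miss things now and then, are a little off and sometimes report something else, mostly with a low value. They report only what shows in the picture. A call takes as long as a camera call.
- robot.find_in(camera, query): "extent" ([left, top, width, height] in pixels, round what is visible of it).
Readings, each from a call of its own:
- robot.read_time(): time.
- robot.read_joints(): joint angles.
- robot.read_joint_vel(): joint speeds.
- robot.read_joint_efforts(): joint torques, N m.
- robot.read_tool_pos(): TCP position.
- robot.read_tcp_rot(): TCP orientation.
- robot.read_ft_force(): force on the tool from outside, world axes, zero at the start.
- robot.read_moment(): the same for the moment, N m.
- robot.read_gripper_width(): finger opening in m.
Only numpy, scipy, OpenCV 4.12 (cv2) and the standard library are available. Lean on these libraries where they do the work, as an engineer would, in place of code of your own. Each camera call takes 0.05 s, during which the arm holds its last target.

TASK

Each bin on the two stock racks has its own red/green hinged tag right in front of it, on the robot's side; a tag shows the colour of its upper face. With a fingertip, push tags over so that only the two full bins show green, and the empty and nearly empty bins show red. Leave tags that are already right alone, and do not lift or shift the bins or disturb anything else on the bench.

Things in the scene. Friction and masses are not known exactly. Their poses are not given: they have to be found in the camera images.
- rack_a: Fixed stock rack (one rack; it may be the left or the right one): plate 200 (x) x 290 (y) x 8 mm. Origin: centre of its underside. x points away from the robot, y left, z up; yaw within 0.15 rad. Carries two bins at local x about +40 mm, y about +75 and -75 mm, and in front of each (local x -65 mm, same y) that bin's own hinged tag.
- hinge_a1 (a point): Mid-point of the hinge line of the left (+y) tag of rack_a, 30 mm above the table; axes as the rack's, hinge line along x, on an A-shaped saddle whose feet spread 20 mm each way in y. Tag: smooth plate 54 mm wide (x), 55 mm from hinge to free edge, 3 mm thick, 30 g. At rest its free edge is 39 mm to the side of the hinge line, 69 mm above the table; upright, 85 mm.
- tag_a1 (a joint): Angle (rad) of the left (+y) tag of rack_a. 0: leans left (rack's +y) at 45 degrees, red face up (shows red). 1.571: leans right (-y) at 45 degrees, green face up (shows green). 0.785: upright. The hinge is free: pushed sideways by its free edge past upright, the tag falls to the other stop and stays there by gravity.
- hinge_a2 (a point): Mid-point of the hinge line of the right (-y) tag of rack_a, 30 mm above the table; axes as the rack's, hinge line along x, on an A-shaped saddle whose feet spread 20 mm each way in y. Tag: smooth plate 54 mm wide (x), 55 mm from hinge to free edge, 3 mm thick, 30 g. At rest its free edge is 39 mm to the side of the hinge line, 69 mm above the table; upright, 85 mm.
- tag_a2 (a joint): Angle (rad) of the right (-y) tag of rack_a. 0: leans left (rack's +y) at 45 degrees, red face up (shows red). 1.571: leans right (-y) at 45 degrees, green face up (shows green). 0.785: upright. The hinge is free: pushed sideways by its free edge past upright, the tag falls to the other stop and stays there by gravity.
- rack_b: Fixed stock rack (the other rack; it may be the left or the right one): plate 200 (x) x 290 (y) x 8 mm. Origin: centre of its underside. x points away from the robot, y left, z up; yaw within 0.15 rad. Carries two bins at local x about +40 mm, y about +75 and -75 mm, and in front of each (local x -65 mm, same y) that bin's own hinged tag.
- hinge_b1 (a point): Mid-point of the hinge line of the left (+y) tag of rack_b, 30 mm above the table; axes as the rack's, hinge line along x, on an A-shaped saddle whose feet spread 20 mm each way in y. Tag: smooth plate 54 mm wide (x), 55 mm from hinge to free edge, 3 mm thick, 30 g. At rest its free edge is 39 mm to the side of the hinge line, 69 mm above the table; upright, 85 mm.
- tag_b1 (a joint): Angle (rad) of the left (+y) tag of rack_b. 0: leans left (rack's +y) at 45 degrees, red face up (shows red). 1.571: leans right (-y) at 45 degrees, green face up (shows green). 0.785: upright. The hinge is free: pushed sideways by its free edge past upright, the tag falls to the other stop and stays there by gravity.
- hinge_b2 (a point): Mid-point of the hinge line of the right (-y) tag of rack_b, 30 mm above the table; axes as the rack's, hinge line along x, on an A-shaped saddle whose feet spread 20 mm each way in y. Tag: smooth plate 54 mm wide (x), 55 mm from hinge to free edge, 3 mm thick, 30 g. At rest its free edge is 39 mm to the side of the hinge line, 69 mm above the table; upright, 85 mm.
- tag_b2 (a joint): Angle (rad) of the right (-y) tag of rack_b. 0: leans left (rack's +y) at 45 degrees, red face up (shows red). 1.571: leans right (-y) at 45 degrees, green face up (shows green). 0.785: upright. The hinge is free: pushed sideways by its free edge past upright, the tag falls to the other stop and stays there by gravity.
- bin_full_a: Full bin, loose: open blue plastic bin 100 (x) x 64 (y) x 45 mm, heaped to 50 mm high with steel nuts. Stands on rack_a at its left or right place. Origin: centre of its underside.
- bin_low_a: Bin that is nearly empty (three steel nuts on its floor), loose: otherwise the same blue bin, 45 mm high, on the other place of rack_a. Origin: centre of its underside.
- bin_full_b: Full bin, loose: open blue plastic bin 100 (x) x 64 (y) x 45 mm, heaped to 50 mm high with brass-coloured nuts. Stands on rack_b at its left or right place. Origin: centre of its underside.
- bin_low_b: Bin that is empty, loose: otherwise the same blue bin, 45 mm high, on the other place of rack_b. Origin: centre of its underside.
- screwdriver: Bystander: screwdriver lying on the table in front of the racks. Origin at its underside.
- wrench: Bystander: wrench lying on the table in front of the racks. Origin at its underside.
- oil_bottle: Bystander: white bottle, diameter 56 mm, 140 mm tall, right of the racks. Origin: centre of its underside.
- jar: Bystander: amber jar, diameter 60 mm, 70 mm tall, left of the racks. Origin: centre of its underside.
- mug: Bystander: blue mug, diameter 80 mm, 90 mm tall, left of the racks. Origin: centre of its underside.
- tape_roll: Bystander: yellow roll of tape lying flat, diameter 90 mm, 22 mm tall, right of the racks. Origin: centre of its underside.

How it is judged:
At the end, for the whole second after the job is handed in: The tag in front of each full bin lies on its green-up stop (angle over 1.42 rad) and that in front of each low bin on its red-up stop (under 0.15 rad), all at rest; every bin within 15 mm and every bystander within 25 mm of where it started (((horizontal distance between hinge_a1 and bin_full_a below 0.145 m and value of joint tag_a1 above 1.42 rad) or (horizontal distance between hinge_a1 and bin_low_a below 0.145 m and value of joint tag_a1 below 0.15 rad)) and velocity of joint tag_a1 between -0.1 and 0.1 rad/s and ((horizontal distance between hinge_a2 and bin_full_a below 0.145 m and value of joint tag_a2 above 1.42 rad) or (horizontal distance between hinge_a2 and bin_low_a below 0.145 m and value of joint tag_a2 below 0.15 rad)) and velocity of joint tag_a2 between -0.1 and 0.1 rad/s and ((horizontal distance between hinge_b1 and bin_full_b below 0.145 m and value of joint tag_b1 above 1.42 rad) or (horizontal distance between hinge_b1 and bin_low_b below 0.145 m and value of joint tag_b1 below 0.15 rad)) and velocity of joint tag_b1 between -0.1 and 0.1 rad/s and ((horizontal distance between hinge_b2 and bin_full_b below 0.145 m and value of joint tag_b2 above 1.42 rad) or (horizontal distance between hinge_b2 and bin_low_b below 0.145 m and value of joint tag_b2 below 0.15 rad)) and velocity of joint tag_b2 between -0.1 and 0.1 rad/s and distance of each of bin_full_a, bin_full_b, bin_low_a, bin_low_b from where it was at the start of the episode below 0.015 m and linear speed of each of bin_full_a, bin_full_b, bin_low_a, bin_low_b below 0.02 m/s and distance of each of screwdriver, wrench, oil_bottle, jar, mug, tape_roll from where it was at the start of the episode below 0.025 m); the robot touches nothing.
It fails at once if a bin is lifted, carried, shoved or tipped (15 mm or 0.2 rad) (distance of any of bin_full_a, bin_full_b, bin_low_a, bin_low_b from where it was at the start of the episode above 0.015 m or angle between any of bin_full_a, bin_full_b, bin_low_a, bin_low_b's own z axis and vertical above 0.2 rad).
It fails at once if a bystander is moved by more than 25 mm (distance of any of screwdriver, wrench, oil_bottle, jar, mug, tape_roll from where it was at the start of the episode above 0.025 m).
It fails at once if a tag that already showed the right colour is pushed more than 0.6 rad off its stop ((horizontal distance between hinge_a1 and bin_low_a below 0.145 m and value of joint tag_a1 above 0.6 rad) or (horizontal distance between hinge_a2 and bin_low_a below 0.145 m and value of joint tag_a2 above 0.6 rad) or (horizontal distance between hinge_b1 and bin_full_b below 0.145 m and value of joint tag_b1 below 0.97 rad) or (horizontal distance between hinge_b2 and bin_full_b below 0.145 m and value of joint tag_b2 below 0.97 rad)).
It also fails if it takes over 42 s, if anything falls off the work surface, if the arm or the gripper's body presses on something with over 40 N, if the wrist force passes 120 N, or if a joint passes its speed limit or range.

## Working session

There is one attempt and no reset: what is moved stays moved. The work goes in short steps, each a Python script; the robot and the scene stay as the last script left them, time stands still between calls to the robot, and variables do not carry over. Pictures are saved under pics/ and viewed, and the job is handed in when it is done.

```bash
mkdir -p pics; python3 - <<'E'
from station import robot
import cv2
for n in("top","side"):
    cv2.imwrite(f"pics/{n}0.png",robot.get_image(n))
    p=robot.camera_params(n);print(n,p)
    for q in("rack_a","hinge_a1","bin_full_a","bin_low_a","bin_full_b","bin_low_b"):
        print(q,[(d['extent'],round(d['p'],2)) for d in robot.find_in(n,q)])
print(robot.read_time(),robot.read_tcp_rot())
E
```

```text
top {'camera_matrix': array([[528.78586173,   0.        , 273.52714952],
       [  0.        , 528.78586173, 209.86671708],
       [  0.        ,   0.        ,   1.        ]]), 'R': array([[-4.39628364e-03, -9.99989963e-01, -8.64492353e-04],
       [-9.97209321e-01,  4.44848484e-03, -7.45236946e-02],
       [ 7.45267922e-02,  5.34452533e-04, -9.97218868e-01]]), 't': array([-0.01636522,  0.53416239,  1.38850949])}
rack_a [([151.4, 153.6, 107.5, 75.3], 0.89), ([285.5, 145.8, 110.4, 80.6], 0.83)]
hinge_a1 [([285.4, 146.0, 111.2, 78.8], 0.66), ([303.1, 197.9, 13.9, 23.9], 0.15)]
bin_full_a [([302.0, 154.4, 28.2, 40.5], 0.64), ([216.0, 154.6, 30.6, 40.1], 0.61), ([148.9, 149.1, 114.0, 80.9], 0.47)]
bin_low_a [([160.2, 157.4, 28.0, 39.6], 0.73)]
bin_full_b [([302.0, 154.4, 28.2, 40.5], 0.64), ([216.0, 154.6, 30.6, 40.1], 0.61), ([148.9, 149.1, 114.0, 80.9], 0.47)]
bin_low_b [([160.2, 157.4, 28.0, 39.6], 0.73)]
side {'camera_matrix': array([[391.41526651,   0.        , 275.18316945],
       [  0.        , 391.41526651, 208.32015557],
       [  0.        ,   0.        ,   1.        ]]), 'R':
[... 248 characters left out ...]
9.0, 219.5, 100.0, 89.9], 0.55)]
hinge_a1 [([282.1, 219.5, 98.2, 91.3], 0.75)]
bin_full_a [([309.3, 215.2, 40.2, 33.7], 0.92), ([289.6, 177.8, 33.5, 23.0], 0.73), ([236.8, 241.4, 16.7, 48.0], 0.29), ([246.4, 161.0, 82.3, 59.0], 0.25)]
bin_low_a [([324.4, 250.5, 44.5, 39.2], 0.75), ([278.6, 220.8, 101.0, 88.9], 0.61), ([271.1, 156.3, 31.8, 18.4], 0.59)]
bin_full_b [([309.3, 215.2, 40.2, 33.7], 0.92), ([289.6, 177.8, 33.5, 23.0], 0.73), ([236.8, 241.4, 16.7, 48.0], 0.29), ([246.4, 161.0, 82.3, 59.0], 0.25)]
bin_low_b [([324.4, 250.5, 44.5, 39.2], 0.75), ([278.6, 220.8, 101.0, 88.9], 0.61), ([271.1, 156.3, 31.8, 18.4], 0.59)]
0.7 [ 2.16658028e-01  9.76247560e-01 -1.00548647e-05 -1.46841524e-05]
```

```bash
python3 - <<'E'
import cv2
t=cv2.imread("pics/top0.png");cv2.imwrite("pics/top0c.png",cv2.resize(t[130:260,130:420],None,fx=2.75,fy=2.75,interpolation=cv2.INTER_CUBIC))
s=cv2.imread("pics/side0.png");cv2.imwrite("pics/side0c.png",cv2.resize(s[140:330,220:400],None,fx=3.1,fy=3.1,interpolation=cv2.INTER_CUBIC))
E
```

```text
(no output)
```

View pics/top0.png

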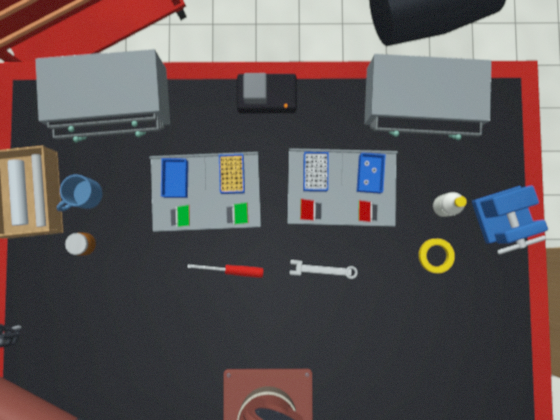

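View pics/side0.png

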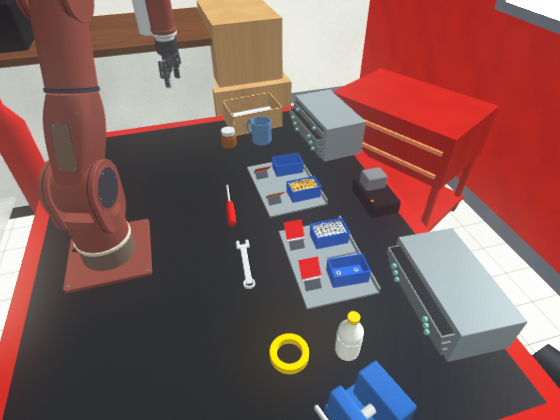

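View pics/top0c.png

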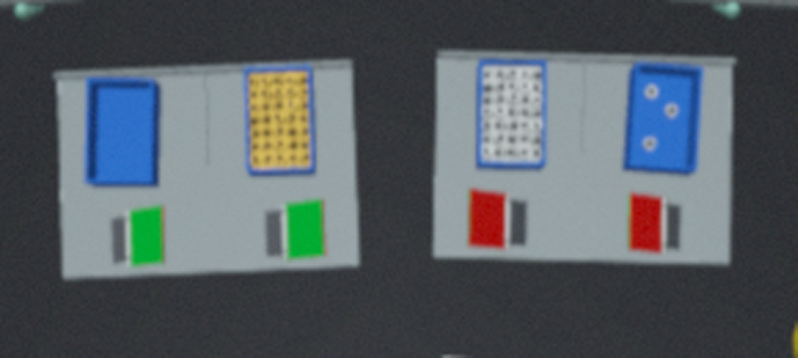

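View pics/side0c.png

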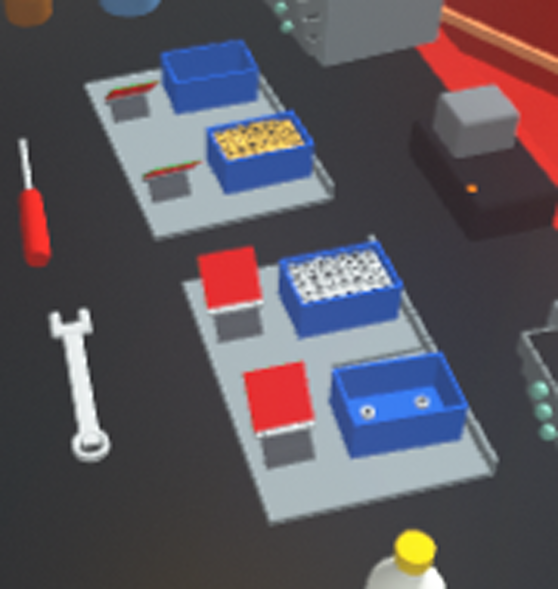

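The left rack is rack_b, with an empty bin on its left and a brass full bin on its right. Its tags are both green, at about (182,216) and (239,213). The right rack is rack_a, with a steel full bin on its left and a low bin on its right. Its tags are both red, at about (307,210) and (365,211). So I flip b1 (leaning right, push left) and a1 (leaning left, push right).

```bash
cat > h.py <<'E'
from station import robot
import numpy as np,cv2
P=robot.camera_params("top")
def bp(uv,z):
    uv=np.atleast_2d(np.array(uv,float)); K,R,t=P['camera_matrix'],P['R'],P['t']
    d=np.c_[(uv-K[:2,2])/K[0,0],np.ones(len(uv))]@R
    c=-R.T@t
    return c+d*((z-c[2])/d[:,2])[:,None]
def rack(im,lo,hi):
    # plate corners fitted at crop (columns lo..hi)
    sub=im[140:240,lo:hi]; hsv=cv2.cvtColor(sub,cv2.COLOR_BGR2HSV)
    m=(hsv[...,2]>90).astype(np.uint8)
    cs,_=cv2.findContours(m,cv2.RETR_EXTERNAL,cv2.CHAIN_APPROX_NONE)
    c=max(cs,key=cv2.contourArea)[:,0]+[lo,140]
    w=bp(c,.008)[:,:2].astype(np.float32)
    return cv2.minAreaRect(w)
def tag(im,lo,hi,col):
    sub=im[195:235,lo:hi].astype(int); b,g,r=sub[...,0],sub[...,1],sub[...,2]
    m=(g-np.maximum(b,r)>50) if col=='g' else (r-np.maximum(g,b)>70)
    v,u=np.nonzero(m); u=u+lo;v=v+195
    return u.min()-.5,u.max()+.5,(v.min()+v.max())/2,m.sum()
E
python3 - <<'E'
from h import *
im=cv2.imread("pics/top0.png")
for n,lo,hi in(("b",145,267),("a",280,405)):
    r=rack(im,lo,hi);print(n,r)
for n,lo,hi,c in(("b1",165,200,'g'),("b2",225,255,'g'),("a1",295,320,'r'),("a2",355,382,'r')):
    l,r,v,a=tag(im,lo,hi,c)
    e,h=((r,l) if c=='g' else (l,r))
    print(n,l,r,v,a,"edge",bp((e,v),.069).round(4),"hinge",bp((h,v),.03).round(4))
E
```

```text
b ((0.5871111750602722, 0.16648688912391663), (0.2060815542936325, 0.2951810956001282), 2.1837596893310547)
a ((0.5967588424682617, -0.20336303114891052), (0.29510772228240967, 0.2065277099609375), 88.3138656616211)
b1 176.5 188.5 215.5 228 edge [[0.5169 0.1997 0.069 ]] hinge [[0.5195 0.2377 0.03  ]]
b2 233.5 247.5 213.0 258 edge [[0.5226 0.0482 0.069 ]] hinge [[0.5255 0.0871 0.03  ]]
a1 300.5 313.5 209.0 238 edge [[ 0.5323 -0.0881  0.069 ]] hinge [[ 0.5352 -0.1245  0.03  ]]
a2 358.5 369.5 211.0 216 edge [[ 0.5265 -0.2371  0.069 ]] hinge [[ 0.5292 -0.2724  0.03  ]]
```

```bash
python3 - <<'E'
from h import *
Q=[0,1,0,0]
robot.grip(0.0)
robot.reach([.518,.150,.25],Q); print(robot.read_time(),robot.read_joints().__repr__())
robot.servo_line([.517,.150,.125],vel=.12)
print(robot.read_tool_pos(),robot.read_ft_force())
robot.servo_line([.518,.2415,.125],vel=.06)
print(robot.read_tool_pos(),robot.read_ft_force())
robot.servo_line([.517,.175,.125],vel=.1)
robot.servo_line([.517,.16,.25],vel=.15)
cv2.imwrite("pics/side1.png",robot.get_image("side")); cv2.imwrite("pics/top1.png",robot.get_image("top"))
print(robot.read_time(),robot.read_gripper_width())
E
```

```text
3.3 array([-0.68729022,  0.14440537,  0.3536581 ,  1.82220931, -0.0541678 ,
        1.18399217,  1.25553164])
[0.51748012 0.15018199 0.12572679] [ 0.31769748  0.34640875 -0.15547521]
[0.51807007 0.24105513 0.12501369] [0.0770918  0.11511922 0.10796501]
8.075 0.00047946254362423265
```

View pics/side1.png

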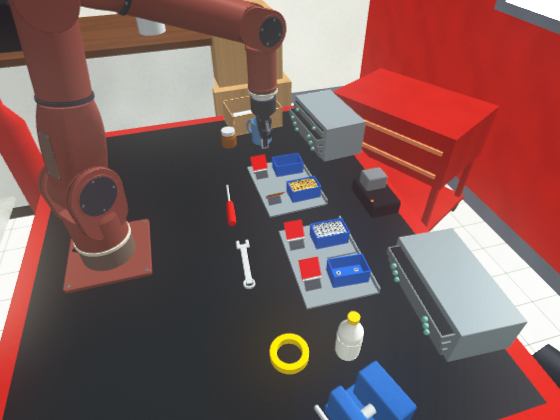

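View pics/top1.png

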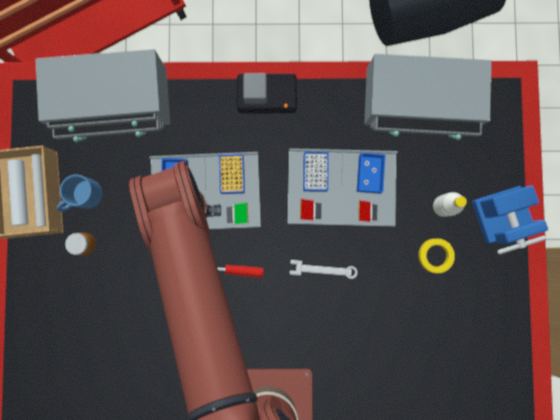

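Tag b1 now shows red (side view, about (259,162)), and nothing else has moved. Next is a1.

```bash
python3 - <<'E'
from h import *
Q=[0,1,0,0]
robot.reach([.533,-.035,.25],Q)
robot.servo_line([.533,-.035,.125],vel=.12)
print(robot.read_tool_pos(),robot.read_ft_force())
robot.servo_line([.534,-.129,.125],vel=.06)
print(robot.read_tool_pos(),robot.read_ft_force())
robot.servo_line([.533,-.06,.125],vel=.1)
robot.servo_line([.533,-.04,.27],vel=.15)
robot.reach([.275,.589,.304],Q)
robot.wait(.3)
for n in("side","top"):
    im=robot.get_image(n);cv2.imwrite(f"pics/{n}2.png",im)
im=cv2.imread("pics/top2.png")
cv2.imwrite("pics/top2c.png",cv2.resize(im[130:260,130:420],None,fx=2.75,fy=2.75,interpolation=cv2.INTER_CUBIC))
print("diff",[tuple(rack(im,*l)[0]) for l in((145,267),(280,405))])
print(robot.read_time())
E
```

```text
[ 0.53346093 -0.03496793  0.12567431] [0.13519193 0.990769   1.02641563]
[ 0.53404853 -0.12857191  0.12498924] [-0.5580331   0.09939485 -0.30662804]
diff [(0.5872848033905029, 0.16654285788536072), (0.5969842076301575, -0.20333397388458252)]
16.5667
```

View pics/side2.png

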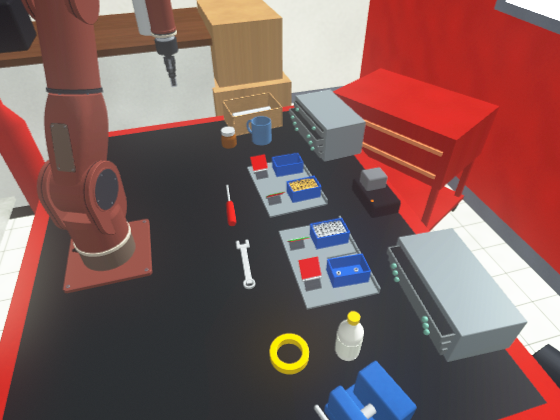

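View pics/top2c.png

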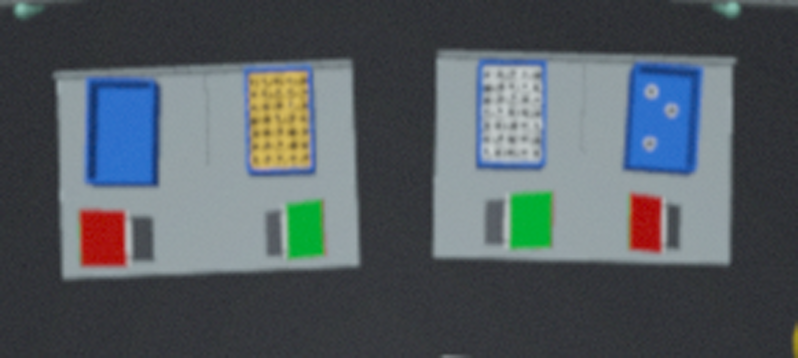

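View pics/top2.png

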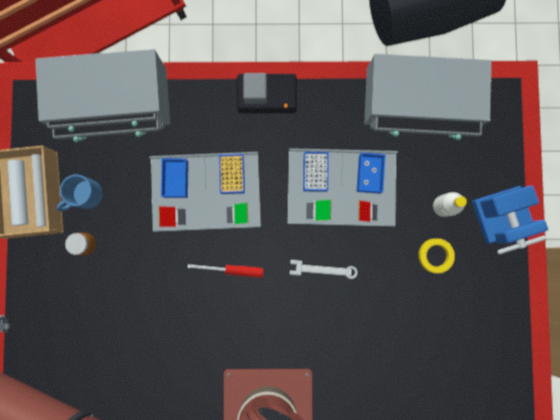

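Both full bins, at (232,174) and (316,172), now have green tags. The empty and low bins, at (175,178) and (371,173), have red ones. All the bins and bystanders look to be where they were.

```bash
python3 -c "
from station import robot
robot.hand_in()"
```

```text
the job is handed in; nothing more can be done
```

I flipped the two tags that were wrong, using the closed fingertips, and handed the job in. The empty bin's tag (left tag of the left rack) now shows red, and the steel-nut bin's tag (left tag of the right rack) now shows green. The other two tags were already right, so I left them alone.

The last pictures from both cameras showed only the two full bins with green tags and the two low bins with red. The bins and bystanders looked unmoved by eye. The force readings I took, before and at the end of each push, were under about 1.5 N. The last clock reading before hand-in was 16.6 s of the 42 s allowed. No check failed or disagreed. I had no direct reading of the tag angles, so the tag result rests on the pictures.

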